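Fit the centrifuge rotor lid

TASK

Close the loaded centrifuge rotor: take the aluminium lid with the blue wing nut (not the small grey lid with the orange one), seat it flat on the rotor over the centre stud with its wing nut still loose, then turn the wing nut clockwise, seen from above, until it is snug against its stop, and let go.

Things in the scene. Friction and masses are not known exactly. Their poses are not given: they have to be found in the camera images.
- rotor: Silver conical centrifuge rotor, 136 mm across, fixed on a grey round stand; green and yellow tube caps inside its rim. It stands left, middle or right. Origin: on its axis at the bench surface, z up. The flat rim the lid rests on is 93 mm above the origin; the brass centre stud, 16 mm thick, tapers to a 6 mm tip 117 mm above the origin (24 mm over the rim).
- lid: Round aluminium lid, 140 mm across, 6 mm thick, 0.25 to 0.5 kg, loose on the bench, right way up. Origin: centre of its underside, z up. Its centre hole, 28 mm wide, takes the stud at any yaw. On the rotor only its weight and any light pressure on the rim keep it from turning along with the nut. A bystander, a grey lid 100 mm across with an orange wing, fits another rotor.
- wing_grip (a point): Point in the blue wing of the lid's captive nut, on the lid's axis, 52 mm above its underside. The wing is upright, flat-sided, 12 mm thick (y axis) and 36 mm long (x axis, turning with the nut), its two ears flaring to 64 mm at the top; 34 to 65 mm above the lid's underside. Below it is a round barrel 40 mm across. Pinched across its thickness from above, it serves to carry the lid.
- wing_nut (a joint): Quarter-turn wing nut, rotation relative to the lid in rad: about 0 to 0.15 at the start (loose), growing clockwise seen from above, hard stop at 1.3 (snug). It turns against a light friction of 0.03 N m, stays where it is left and neither rises nor sinks.
Mind the look-alikes: they are no part of the job. What is shaped like the lid but red is not meant.

How it is judged:
By the outcome, as a careful person would: the job done as asked, in the order asked, and still so for the second after the job is handed in, with the robot touching nothing.
It also fails if it takes over 42 s, if anything falls off the work surface, if the arm or the gripper's body presses on something with over 40 N, if the wrist force passes 120 N, or if a joint passes its speed limit or range.

ROBOT

A 6-joint arm with a two-finger parallel gripper is mounted at the origin on the work surface. World frame = base frame: x ahead of the robot, y to its left, z up, the work surface at z = 0. Lengths are in m, angles in rad, forces in N, time in s.
With the tool pointing down it reaches from about 0.275 to 0.875 m from the base axis. Payload 12.5 kg.
Tool frame: the origin (TCP) lies on the front face of the gripper's body, between the roots of the fingers; the fingertips stand 73 mm ahead of it and the grasp point (between the pads) lies 54 mm ahead of it (r.grasp_offset is the z of the grasp point in the tool frame, in m); z points along the fingers, y is the line along which they close (so a half turn about z gives the same grasp; the last joint's range is limited). The gripper opens to 85 mm and grips with 20 to 120 N. Pads are 22 mm wide; open, the fingers measure 114 mm over their backs; the gripper's body (76 mm by 85 mm) begins 54 mm behind the grasp point. The pads swing forward as they close: fully open they stand 13 mm farther back than shut.
Start: joints at [1.145, 0.351, 1.652, -0, 1.139, -0.085], TCP at [0.184, 0.518, 0.304] pointing down, gripper open.
Joint ranges: [-2.75, 2.75], [-0.79, 2.1], [0.01, 2.65], [-1.57, 4.71], [0.07, 3.14], [-2.87, 2.87]. Speed limits (rad/s): [2.22, 2.22, 2.79, 3.14, 3.14, 3.14].

INTERFACE

Orientations are given as a unit quaternion [w, x, y, z].
In Python, from rig import r gives the robot as it stands. The module is installed in compiled form; this text tells all that it offers.
- The arm moves only by the tool play_rows, never from a script. Its argument "deltas" is a list of rows, each a list of 3 entries, a list of its own where there are three numbers: the shift along the world's x, y, z each as a share of 0.2 m, from -1 to 1, then the turn, a rotation vector about the world's x, y, z each as a share of pi/2 rad, from -1 to 1, then the closure in counts, from 0 (fully open) to 255 (shut). In form: [[[tx, ty, tz], [wx, wy, wz], fingers], ...]. A call has 1 to 8 rows; each row is the pose to reach, as a shift and turn from the pose commanded when the call began; what a row does not reach only later rows make up. A row lasts 1/8 s, in which the tool goes at most 62.5 mm and 10.7 degrees, less where a joint would pass 70% of its speed; a pose out of reach is approached as far as the arm can. A call with a number of a shift or a turn outside -1 to 1 is refused whole. A call with a gripper value outside its range is refused whole. The fingers move at their own pace and stop on an object; "force" is the grip in N (left out, the last holds). Time passes only in rows, so rows that repeat a pose let the fingers close. It gives the time, the measured TCP pose, the force, the opening and the grip force at its end, in the units of the state.
- r.get_state(): the state, without advancing time (a new reading comes with each control period).
- r.camera(name): name is "scene" or "top" or "wrist"; returns the picture (400x640x3 uint8, red, green, blue); there is no depth.
- r.get_calibration(name): a dict with "fov_y" (degrees; the focal length in pixels is half the picture's height over the tangent of half this angle, whatever the lens; pixels are square), "cx", "cy" (the principal point, pixels), "xyz" and "attitude" of the camera in the world. Camera axes: x right, y down, z forward; pixel columns grow to the right and rows downward; lengths in m; the calibration is good to about 2 mm. A picture is of the moment at which its call begins: read the wrist's pose just before it. get_calibration takes no time and is no camera call; for the wrist camera it gives the pose at the moment of the call.
- r.finish_job(): hands the job in; it is judged then, once.
The state is a dict: "time": time; "joints": joint angles; "qd": joint speeds; "joint_efforts": joint torques, N m; "eef_pos": TCP position; "tool_rot": TCP orientation; "force": force on the tool from outside, world axes, zero at the start; "wrist_torque": the same for the moment, N m; "finger_gap": opening from 0.0 (shut) to 1.0 (fully open); "finger_force": force on a finger pad.
Only numpy, scipy, OpenCV 4.12 (cv2) and the standard library are available. Lean on these libraries where they do the work, as an engineer would, in place of code of your own. Each camera call takes 0.05 s, during which the arm holds its last target. There are 200 camera calls.

## Working session

There is one attempt and no reset: what is moved stays moved. The work goes in short steps, Python scripts to look and compute and a tool call to move; the robot and the scene stay as the last step left them, time stands still between calls to the robot, and variables do not carry over. Pictures are saved under pics/ and viewed, at most 10 in all, crops included, and the job is handed in when it is done.

Besides the shell and the picture viewer there is one more tool, called after ">>>" by a JSON object that holds its "fn" and its "kwargs", one argument or row to a line. play_rows: Moves the arm, as the interface text tells. Its arguments: {"type":"object","properties":{"deltas":{"type":"array","items":{"type":"array"}},"force":{"type":"number"}},"required":["deltas"]}

```bash
mkdir -p pics; python3 - <<'E'
from rig import r
import cv2,numpy as np
for n in("top","scene"):
    im=r.camera(n); c=r.get_calibration(n); print(n,c)
    cv2.imwrite(f"pics/{n}0.png",im[...,::-1]); np.save(f"pics/{n}0.npy",im)
print(r.get_state())
E
```

```text
top {'fov_y': 50.347971674953364, 'cx': 323.03645828432667, 'cy': 202.5346623278189, 'xyz': array([ 0.33658405, -0.00710695,  0.88975913]), 'attitude': array([-0.07796441,  0.70471601, -0.70264937,  0.05983949])}
scene {'fov_y': 43.3937310997128, 'cx': 319.06497602938646, 'cy': 196.15156949784154, 'xyz': array([ 1.06570283, -0.57292333,  0.75707891]), 'attitude': array([-0.39310019,  0.83600328,  0.34863439, -0.15819232])}
{'time': 0.1, 'joints': array([ 1.14540917e+00,  3.51197516e-01,  1.65236114e+00, -8.92680802e-08,
        1.13910670e+00, -8.45904400e-02]), 'qd': array([ 2.60036757e-05,  9.60523676e-05, -8.31923639e-04, -2.82384507e-04,
       -3.25780713e-04, -8.99412939e-04]), 'joint_efforts': array([ 1.85103767e-03, -5.06828821e+01, -2.91874838e+01,  9.04370978e-06,
        2.62239148e-03,  7.09964797e-05]), 'eef_pos': array([0.18370941, 0.5181749 , 0.30340351]), 'tool_rot': array([-1.35247720e-04,  1.69574910e-01,  9.85517155e-01, -5.19021506e-04]), 'force': array([ 0.73393481, -0.6542287 , -0.31856112]), 'wrist_torque': array([0.02382404, 0.02921178, 0.01143793]), 'finger_force': 0.0, 'finger_gap': 1.0018000491754093}
```

View pics/top0.png

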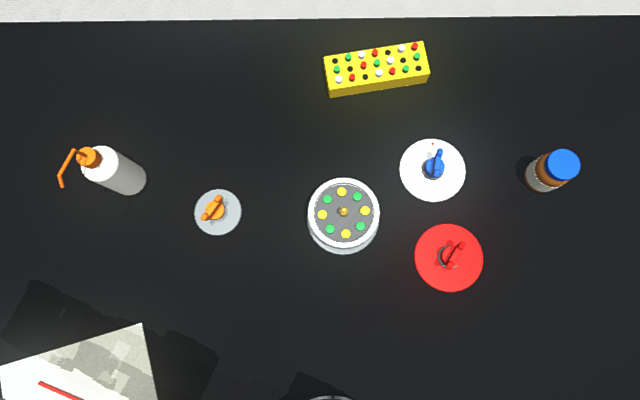

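View pics/scene0.png

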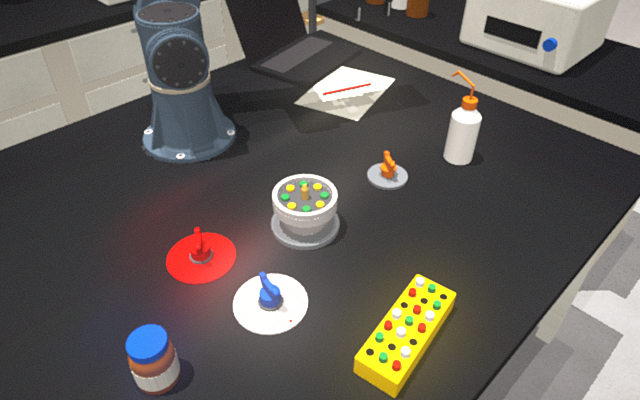

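The top view shows the aluminium lid at about (433,170) with its blue wing near (436,163), and the rotor rim at about (344,214) with the brass stud tip at (344,211). The red look-alike is at (449,257). The scene view agrees: lid at (270,302), rotor at (305,205).

```bash
cat > h.py <<'E'
import numpy as np,cv2
from rig import r
from scipy.spatial.transform import Rotation as R
def cam(n):
    c=r.get_calibration(n); q=c["attitude"]; M=R.from_quat(np.r_[q[1:],q[0]]).as_matrix()
    return c["xyz"],M,200/np.tan(np.radians(c["fov_y"]/2)),c["cx"],c["cy"]
def ray(C,uv,z):
    p,M,f,cx,cy=C; uv=np.atleast_2d(uv).astype(float)
    d=np.c_[(uv[:,0]-cx)/f,(uv[:,1]-cy)/f,np.ones(len(uv))]@M.T
    return p+d*((z-p[2])/d[:,2])[:,None]
def proj(C,P):
    p,M,f,cx,cy=C; d=(np.atleast_2d(P)-p)@M; return np.c_[cx+f*d[:,0]/d[:,2],cy+f*d[:,1]/d[:,2]]
def blob(m,seed):
    k,l,s,c=cv2.connectedComponentsWithStats(m.astype(np.uint8)); 
    ids=[i for i in range(1,k) if s[i,4]>8]; i=min(ids,key=lambda i:np.hypot(*(c[i]-seed))); return l==i
def circ(C,m,z):
    h=max(cv2.findContours(m.astype(np.uint8),cv2.RETR_EXTERNAL,cv2.CHAIN_APPROX_NONE)[0],key=len)[:,0]
    h=cv2.convexHull(h)[:,0]; P=ray(C,h,z)[:,:2]
    A=np.c_[2*P,np.ones(len(P))]; s=np.linalg.lstsq(A,(P**2).sum(1),rcond=None)[0]
    return s[:2],2*np.sqrt(s[2]+s[0]**2+s[1]**2)
def blue(im): a=im.astype(int); return (a[...,2]>a[...,0]+60)&(a[...,2]>a[...,1]+30)
E
python3 - <<'E'
from h import *
for n,ls,bs,rs,ts in(("top",(433,170),(436,163),(344,214),(344,211)),("scene",(270,302),(268,290),(305,198),(305,193))):
    im=np.load(f"pics/{n}0.npy").astype(int); C=cam(n)
    w=im.min(2)>150; w[:]=w; m=blob(w,ls); print(n,"lid",circ(C,m,.005))
    b=blob(blue(im),bs); ys,xs=np.nonzero(b); print("blue n",len(xs),xs.min(),xs.max(),ys.min(),ys.max())
    m=blob(w,rs); print("rim",circ(C,m,.093))
    t=(im[...,0]>im[...,2]+50)&(im[...,0]<235)&(im[...,1]<im[...,0]-20); 
    m=blob(t,ts); ys,xs=np.nonzero(m);print("stud",len(xs),xs.mean(),ys.mean(),ray(C,(xs.mean(),ys.mean()),.112))
a=np.load("pics/top0.npy")[130:260,290:480,::-1]; b=np.load("pics/scene0.npy")[160:340,220:330,::-1]
a=cv2.resize(a,None,fx=4,fy=4)[:,:];cv2.imwrite("pics/ca.png",a)
E
```

```text
top lid (array([ 0.58406321, -0.21666167]), np.float64(0.14018808239314268))
blue n 334 425 444 148 176
rim (array([ 0.4706362 , -0.02419528]), np.float64(0.1425639395869929))
stud 45 343.55555555555554 211.11111111111111 [[ 0.47417128 -0.02479531  0.112     ]]
scene lid (array([ 0.58703518, -0.21316285]), np.float64(0.1416964380895498))
blue n 475 259 280 271 307
rim (array([ 0.48633606, -0.02612295]), np.float64(0.06425115377338739))
stud 78 304.46153846153845 193.8846153846154 [[ 0.49802075 -0.03838401  0.112     ]]
```

View pics/ca.png

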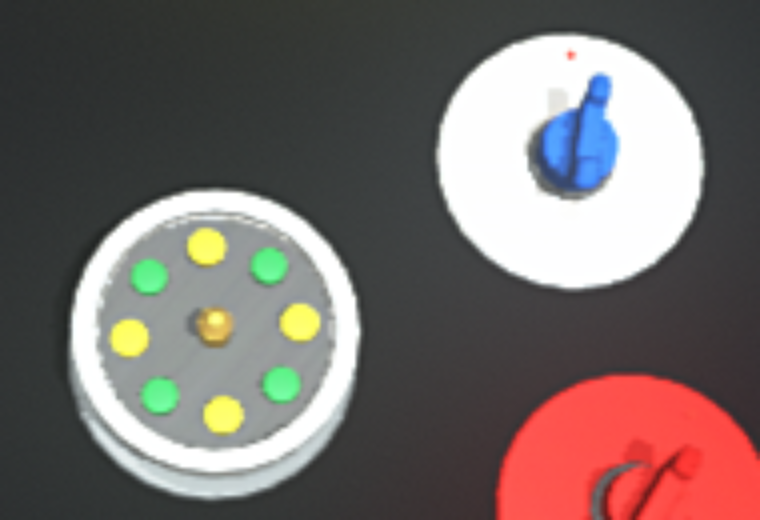

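```bash
python3 - <<'E'
from h import *
C=cam("top")
P=ray(C,[(440,150.5),(435,175)],.06); d=P[0]-P[1]; print(P[:,:2],np.linalg.norm(d),np.degrees(np.arctan2(d[1],d[0])),P.mean(0))
for x in (.09,.093): 
  print(proj(C,[[.474,-.0248,.112],[.585,-.215,.06]]))
E
```

```text
[[ 0.60805031 -0.22140039]
 [ 0.55688824 -0.20903145]] 0.052635994404704935 -13.591041062552401 [ 0.58246927 -0.21521592  0.06      ]
[[343.55845418 211.20210341]
 [437.34725662 161.47097583]]
[[343.55845418 211.20210341]
 [437.34725662 161.47097583]]
```

>>> {"fn": "play_rows", "kwargs": {
  "deltas": [
    [[0.5,-0.92,0],[0,0,0],0],
    [[0.5,-0.92,0],[0,0,0],0],
    [[0.5,-0.92,0],[0,0,0],0],
    [[0.5,-0.92,0],[0,0,0],0]
  ]
}}

```text
time: 0.6
eef_pos: [0.2846, 0.332, 0.3038]
tool_rot: [-0.0, 0.171, 0.985, -0.0]
force: [0.7, -0.0, -0.2]
finger_gap: 1.002
finger_force: 0.0
```

>>> {"fn": "play_rows", "kwargs": {
  "deltas": [
    [[0.5,-0.92,0],[0,0,0],0],
    [[0.5,-0.92,0],[0,0,0],0],
    [[0.5,-0.92,0],[0,0,0],0],
    [[0.5,-0.92,0],[0,0,0],0]
  ]
}}

```text
time: 1.1
eef_pos: [0.3847, 0.1479, 0.3038]
tool_rot: [0.0, 0.171, 0.985, -0.0]
force: [0.4, 0.3, 0.8]
finger_gap: 1.001
finger_force: 0.0
```

>>> {"fn": "play_rows", "kwargs": {
  "deltas": [
    [[0.5,-0.92,0],[0,0,0],0],
    [[0.5,-0.92,0],[0,0,0],0],
    [[0.5,-0.92,0],[0,0,0],0],
    [[0.5,-0.92,0],[0,0,0],0]
  ]
}}

```text
time: 1.6
eef_pos: [0.4846, -0.0362, 0.3035]
tool_rot: [-0.0, 0.171, 0.985, -0.0]
force: [0.7, 0.6, 0.1]
finger_gap: 1.004
finger_force: 0.0
```

>>> {"fn": "play_rows", "kwargs": {
  "deltas": [
    [[0.5,-0.92,0],[0,0,0],0],
    [[0.5,-0.92,0],[0,0,0],0],
    [[0.5,-0.92,0],[0,0,0],0],
    [[0.5,-0.92,0],[0,0,0],0],
    [[0.5,-0.92,0],[0,0,0],0]
  ]
}}

```text
time: 2.22
eef_pos: [0.5839, -0.2179, 0.303]
tool_rot: [-0.001, 0.17, 0.985, 0.0]
force: [-0.2, 0.6, -0.7]
finger_gap: 1.003
finger_force: 0.0
```

```bash
python3 - <<'E'
from h import *
s=r.get_state(); print(s["time"],s["joints"].round(3),s["eef_pos"],s["tool_rot"])
C=cam("wrist"); im=r.camera("wrist"); np.save("pics/w1.npy",im); cv2.imwrite("pics/w1.png",im[...,::-1]); print(C)
print(proj(C,[[.585,-.215,.006],[.585,-.215,.065],[.474,-.0248,.117]]))
E
```

```text
2.225 [-0.432  0.485  1.451  0.     1.207 -1.661] [ 0.58388515 -0.21792175  0.30304759] [-6.16510614e-04  1.70062827e-01  9.85433002e-01  2.29709749e-04]
(array([ 0.50563974, -0.18938579,  0.37336899]), array([[ 3.36252350e-01,  8.91331692e-01,  3.04075931e-01],
       [ 9.41771912e-01, -3.18295207e-01, -1.08415069e-01],
       [ 1.52124690e-04,  3.22824993e-01, -9.46458663e-01]]), np.float64(288.0898565616975), 320.18370271141623, 195.3226471852059)
[[322.11126597 164.78647751]
 [322.4570448  176.65088459]
 [513.41135838 -23.37830853]]
```

View pics/w1.png

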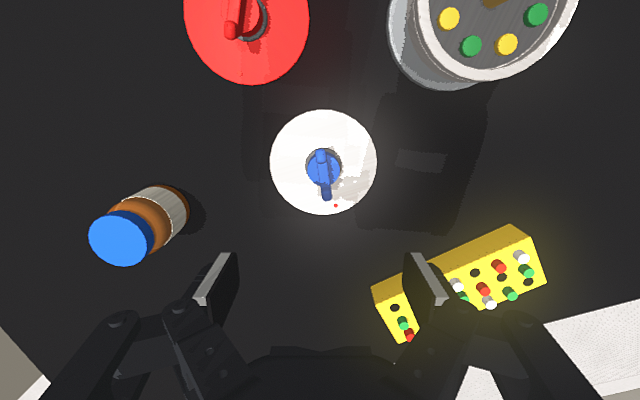

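The wrist view shows the lid at (323,162), with its wing running from about (320,152) to (326,197), near-vertical in the image and between the fingers. The red look-alike is at the top left, clear of the lid.

```bash
python3 - <<'E'
from h import *
im=np.load("pics/w1.npy").astype(int); C=cam("wrist")
print(circ(C,blob(im.min(2)>150,(323,162)),.005))
b=blob(blue(im),(323,170)); ys,xs=np.nonzero(b)
for y in range(ys.min(),ys.max()+1,3): x=xs[ys==y]; print(y,x.min(),x.max(),end=' | ')
P=ray(C,[(320.5,152),(326,197)],.062)
d=P[1]-P[0]; print(P[:,:2],np.linalg.norm(d),np.degrees(np.arctan2(d[1],d[0])),P.mean(0))
cv2.imwrite("pics/w1c.png",cv2.resize(im[130:220,260:390,::-1].astype(np.uint8),None,fx=6,fy=6,interpolation=cv2.INTER_CUBIC))
E
```

```text
(array([ 0.5853259, -0.213317 ]), np.float64(0.13931311584801545))
149 318 323 | 152 315 325 | 155 315 329 | 158 311 334 | 161 309 336 | 164 308 338 | 167 307 339 | 170 307 339 | 173 307 339 | 176 309 338 | 179 311 336 | 182 314 332 | 185 320 329 | 188 321 329 | 191 322 330 | 194 322 330 | 197 323 330 | 200 325 326 | [[ 0.55866229 -0.20701689]
 [ 0.60956654 -0.21843621]] 0.05216937667903457 -12.64380581211189 [ 0.58411441 -0.21272655  0.062     ]
```

View pics/w1c.png

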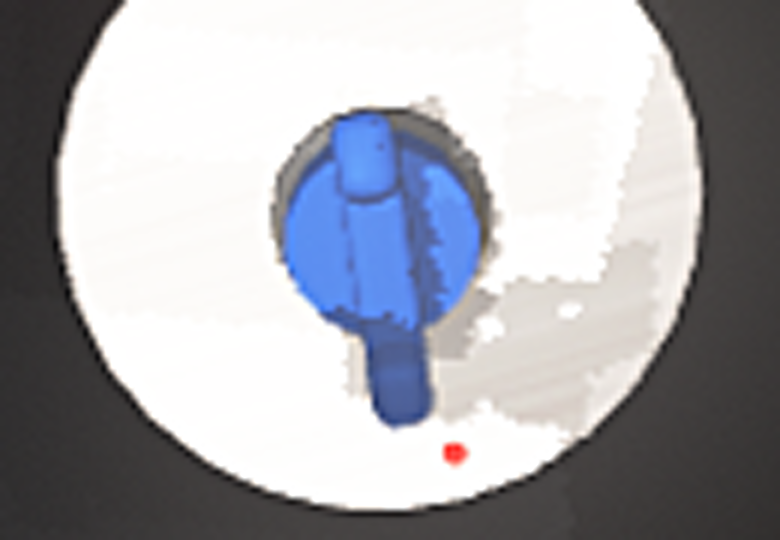

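>>> {"fn": "play_rows", "kwargs": {
  "deltas": [
    [[0.006,0.019,-0.25],[0,0,0.07],0],
    [[0.006,0.019,-0.5],[0,0,0.07],0],
    [[0.006,0.019,-0.7],[0,0,0.07],0],
    [[0.006,0.019,-0.85],[0,0,0.07],60],
    [[0.006,0.019,-0.93],[0,0,0.07],100],
    [[0.006,0.019,-0.96],[0,0,0.07],120],
    [[0.006,0.019,-0.96],[0,0,0.07],140]
  ],
  "force": 40
}}

```text
time: 3.15
eef_pos: [0.5853, -0.2136, 0.1126]
tool_rot: [0.0, 0.115, 0.993, -0.0]
force: [0.3, -0.2, -0.0]
finger_gap: 0.453
finger_force: 0.0
```

>>> {"fn": "play_rows", "kwargs": {
  "deltas": [
    [[0,0,0],[0,0,0],255],
    [[0,0,0],[0,0,0],255],
    [[0,0,0],[0,0,0],255],
    [[0,0,0],[0,0,0],255],
    [[0,0,0],[0,0,0],255],
    [[0,0,0],[0,0,0],255]
  ]
}}

```text
time: 3.9
eef_pos: [0.5855, -0.2141, 0.113]
tool_rot: [0.001, 0.115, 0.993, -0.0]
force: [-1.2, 0.4, 6.9]
finger_gap: 0.129
finger_force: 40.5
```

```bash
python3 - <<'E'
from h import *
s=r.get_state(); print({k:np.round(s[k],4) for k in s})
E
```

```text
{'time': np.float64(3.9), 'joints': array([-0.4252,  0.7174,  1.5777, -0.    ,  0.8448, -1.7651]), 'qd': array([ 0.0003,  0.001 ,  0.0001,  0.0008,  0.    , -0.0002]), 'joint_efforts': array([-1.46700e-01, -6.01860e+01, -2.17564e+01,  1.64000e-02,
       -3.08400e-01,  4.27000e-02]), 'eef_pos': array([ 0.5855, -0.2141,  0.113 ]), 'tool_rot': array([ 8.000e-04,  1.152e-01,  9.933e-01, -3.000e-04]), 'force': array([-1.1607,  0.3535,  6.919 ]), 'wrist_torque': array([0.0749, 0.2028, 0.0013]), 'finger_force': np.float64(40.5487), 'finger_gap': np.float64(0.1294)}
```

>>> {"fn": "play_rows", "kwargs": {
  "deltas": [
    [[0,0,0.05],[0,0,0],255],
    [[0,0,0.2],[0,0,0],255],
    [[0,0,0.4],[0,0,0],255],
    [[0,0,0.6],[0,0,0],255],
    [[0,0,0.7],[0,0,0],255],
    [[0,0,0.7],[0,0,0],255]
  ]
}}

```text
time: 4.65
eef_pos: [0.5853, -0.214, 0.2535]
tool_rot: [0.001, 0.115, 0.993, -0.0]
force: [0.1, 0.5, -3.8]
finger_gap: 0.129
finger_force: 39.3
```

```bash
python3 - <<'E'
from h import *
s=r.get_state(); print({k:np.round(s[k],4) for k in ("time","eef_pos","tool_rot","force","wrist_torque","finger_gap")})
C=cam("wrist"); a=r.camera("wrist"); np.save("pics/w2.npy",a);D=cam("top"); b=r.camera("top"); np.save("pics/t2.npy",b)
cv2.imwrite("pics/2.png",np.hstack([cv2.resize(a,(400,250)),cv2.resize(b,(400,250))])[...,::-1])
m=blob(a.min(2)>150,(323,150)); print(m.sum(),circ(C,m,s["eef_pos"][2]-.109+.006))
p=s["eef_pos"]; print(proj(C,[[.474,-.0248,.117],[p[0],p[1],p[2]-.05]]))
E
```

```text
{'time': np.float64(4.65), 'eef_pos': array([ 0.5853, -0.214 ,  0.2535]), 'tool_rot': array([ 1.300e-03,  1.152e-01,  9.933e-01, -4.000e-04]), 'force': array([ 0.1314,  0.5374, -3.7821]), 'wrist_torque': array([-0.0249,  0.056 , -0.0049]), 'finger_gap': np.float64(0.1288)}
16 (array([ 0.53503205, -0.16938825]), np.float64(0.006200614150096529))
[[583.70269158 -24.66170285]
 [319.14783145 276.68598657]]
```

View pics/2.png

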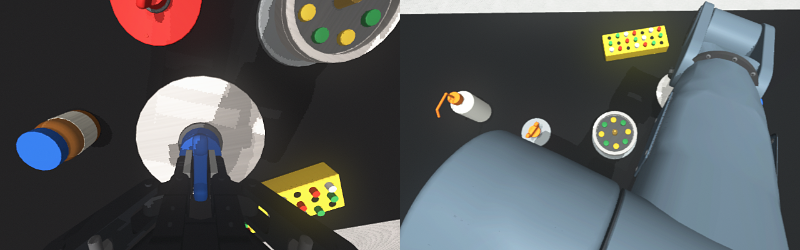

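The lid hangs level in the grip and the wing is square to the pads, with nothing else disturbed. Next I go part of the way to the rotor, to measure its stud with the wrist camera.

>>> {"fn": "play_rows", "kwargs": {
  "deltas": [
    [[-0.06,0.17,0],[0,0,0],255],
    [[-0.12,0.34,0],[0,0,0],255],
    [[-0.18,0.52,0],[0,0,0],255],
    [[-0.18,0.52,0],[0,0,0],255],
    [[-0.18,0.52,0],[0,0,0],255]
  ]
}}

```text
time: 5.38
eef_pos: [0.549, -0.11, 0.2511]
tool_rot: [-0.001, 0.115, 0.993, 0.0]
force: [0.3, -0.2, -3.1]
finger_gap: 0.128
finger_force: 39.5
```

```bash
python3 - <<'E'
from h import *
s=r.get_state(); print({k:np.round(s[k],4) for k in ("time","eef_pos","tool_rot","force","wrist_torque","finger_gap")})
C=cam("wrist"); a=r.camera("wrist"); np.save("pics/w3.npy",a); cv2.imwrite("pics/w3.png",a[...,::-1])
b=r.camera("scene"); cv2.imwrite("pics/s3.png",b[...,::-1])
print(proj(C,[[.474,-.0248,.117]]),C[0],C[1])
h=cv2.cvtColor(a,cv2.COLOR_RGB2HSV); m=((h[...,1]>110)&(h[...,2]>90)&(h[...,0]>18)&(h[...,0]<85)).astype(np.uint8)
k,l,st,c=cv2.connectedComponentsWithStats(m)
for i in range(1,k):
    if st[i,4]>60: print(c[i].round(1),st[i,4],ray(C,c[i],.09)[0,:2].round(4))
E
```

```text
{'time': np.float64(5.375), 'eef_pos': array([ 0.549 , -0.11  ,  0.2511]), 'tool_rot': array([-5.000e-04,  1.151e-01,  9.934e-01,  0.000e+00]), 'force': array([ 0.3217, -0.1569, -3.0729]), 'wrist_torque': array([ 0.01  , -0.018 , -0.0253]), 'finger_gap': np.float64(0.1285)}
[[418.85453815  82.1191688 ]] [ 0.46808415 -0.09039712  0.32142573] [[ 2.29676550e-01  9.21106789e-01  3.14342115e-01]
 [ 9.73267005e-01 -2.17322283e-01 -7.43125949e-02]
 [-1.36289815e-04  3.23006669e-01 -9.46396679e-01]]
[397.4  31.9] 568 [ 0.438  -0.0269]
[441.4  34.6] 497 [0.4469 0.0034]
[363.5  62.7] 469 [ 0.4522 -0.0541]
[463.3  70.7] 537 [0.4745 0.0168]
[414.4  88.7] 608 [ 0.4787 -0.0199]
[358.7 106.8] 429 [ 0.4818 -0.0633]
[455.3 113.9] 392 [0.5042 0.0085]
[385.2 135.2] 232 [ 0.5078 -0.0469]
[421.3 140.2] 421 [ 0.5183 -0.0195]
[439.3 304.1] 61 [ 0.6806 -0.0214]
[422.3 338.1] 93 [ 0.7188 -0.0425]
[323.1 343.1] 412 [ 0.702  -0.1426]
[412.4 377. ] 73 [ 0.77   -0.0591]
```

View pics/w3.png

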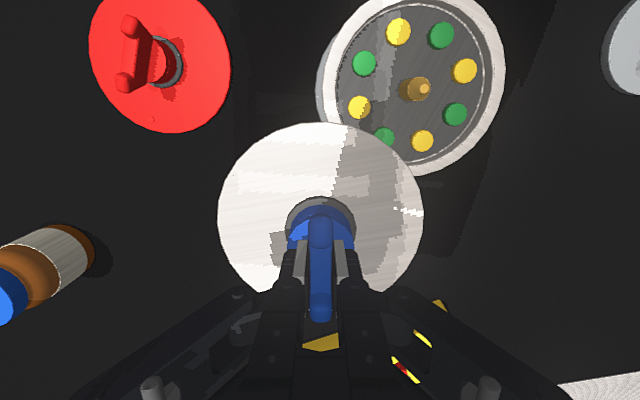

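The lid is in hand. The stud tip shows at about (424,89), the cap-ring centre near (410,88), and the red look-alike is off to the left.

```bash
python3 - <<'E'
from h import *
C=cam("wrist"); D=cam("top")
print("tip w",ray(C,(424,89),.117),"tip top",ray(D,(343.7,210.5),.117))
t=np.load("pics/top0.npy"); h=cv2.cvtColor(t,cv2.COLOR_RGB2HSV); m=((h[...,1]>110)&(h[...,2]>90)&(h[...,0]>18)&(h[...,0]<85)).astype(np.uint8)
k,l,st,c=cv2.connectedComponentsWithStats(m); q=[c[i] for i in range(1,k) if st[i,4]>20 and 10<np.hypot(*(c[i]-(344,213)))<40]; print(len(q)); ct=np.mean(q,0)
for z in (.07,.075,.08,.085,.09): print(z,ray(C,(409.9,87.7),z)[0],ray(D,ct,z)[0])
# rim outer edge in w3: dark-to-bright profile points vs predicted circle
a=np.load("pics/w3.npy").min(2)
for x,y in ((.474,-.0248),(.472,-.0235),(.476,-.023)):
    th=np.radians(np.arange(0,360,10)); P=np.c_[x+.068*np.cos(th),y+.068*np.sin(th),np.full(36,.093)]
    E=proj(C,P); u=E[(E[:,0]>440)&(E[:,1]>5)]; print(x,y,u.round(0).tolist())
for v in (20,72,110,140): print(v,[int(i) for i in np.nonzero(a[v,440:540]>90)[0][-1:]+440])
s=r.get_state(); print(s["eef_pos"],circ(C,blob(np.load("pics/w3.npy").min(2)>70,(320,200)),s["eef_pos"][2]-.103))
E
```

```text
tip w [[ 0.47933634 -0.0223354   0.117     ]] tip top [[ 0.47443035 -0.02495202  0.117     ]]
8
0.07 [ 0.47823294 -0.01772386  0.07      ] [ 0.47923788 -0.02515573  0.07      ]
0.075 [ 0.47803377 -0.01917573  0.075     ] [ 0.47836779 -0.02504565  0.075     ]
0.08 [ 0.4778346  -0.02062761  0.08      ] [ 0.47749769 -0.02493556  0.08      ]
0.085 [ 0.47763543 -0.02207948  0.085     ] [ 0.4766276  -0.02482548  0.085     ]
0.09 [ 0.47743626 -0.02353136  0.09      ] [ 0.4757575  -0.02471539  0.09      ]
0.474 -0.0248 [[448.0, 159.0], [461.0, 150.0], [473.0, 139.0], [483.0, 125.0], [492.0, 111.0], [498.0, 94.0], [502.0, 77.0], [503.0, 60.0], [501.0, 43.0], [495.0, 26.0], [487.0, 10.0]]
0.472 -0.0235 [[450.0, 156.0], [463.0, 147.0], [475.0, 136.0], [485.0, 122.0], [493.0, 108.0], [500.0, 91.0], [503.0, 74.0], [504.0, 56.0], [502.0, 39.0], [497.0, 22.0], [489.0, 7.0]]
0.476 -0.023 [[451.0, 161.0], [464.0, 152.0], [476.0, 141.0], [486.0, 127.0], [494.0, 113.0], [500.0, 97.0], [504.0, 80.0], [505.0, 62.0], [503.0, 45.0], [498.0, 28.0], [490.0, 13.0]]
20 [491]
72 [505]
110 [497]
140 [478]
[ 0.54909128 -0.11051855  0.25135309] (array([ 0.54222109, -0.12069007]), np.float64(0.007433032762033956))
```

>>> {"fn": "play_rows", "kwargs": {
  "deltas": [
    [[-0.12,0.14,0],[0,0,0],255],
    [[-0.24,0.29,0],[0,0,0],255],
    [[-0.36,0.43,0],[0,0,0],255],
    [[-0.36,0.43,0],[0,0,0],255],
    [[-0.36,0.43,-0.05],[0,0,0],255],
    [[-0.36,0.43,-0.1],[0,0,0],255],
    [[-0.36,0.43,-0.14],[0,0,0],255],
    [[-0.36,0.43,-0.14],[0,0,0],255]
  ]
}}

```text
time: 6.48
eef_pos: [0.4769, -0.0241, 0.223]
tool_rot: [-0.001, 0.115, 0.993, 0.0]
force: [0.2, -0.3, -2.5]
finger_gap: 0.126
finger_force: 39.6
```

>>> {"fn": "play_rows", "kwargs": {
  "deltas": [
    [[0,0,-0.02],[0,0,0],255],
    [[0,0,-0.04],[0,0,0],255],
    [[0,0,-0.06],[0,0,0],255],
    [[0,0,-0.06],[0,0,0],255]
  ]
}}

```text
time: 6.98
eef_pos: [0.4769, -0.0238, 0.2116]
tool_rot: [-0.0, 0.115, 0.993, -0.0]
force: [0.1, -0.0, -3.5]
finger_gap: 0.126
finger_force: 39.6
```

```bash
python3 - <<'E'
from h import *
s=r.get_state(); print({k:np.round(s[k],4) for k in ("time","joints","eef_pos","tool_rot","force","wrist_torque","finger_gap")})
b=r.camera("scene"); cv2.imwrite("pics/s4.png",cv2.resize(b[120:290,200:420,::-1],None,fx=3,fy=3))
E
```

```text
{'time': np.float64(6.975), 'joints': array([-0.1474,  0.3483,  1.9214, -0.    ,  0.8725, -1.4874]), 'eef_pos': array([ 0.4769, -0.0238,  0.2116]), 'tool_rot': array([-3.000e-04,  1.152e-01,  9.933e-01, -0.000e+00]), 'force': array([ 0.0833, -0.034 , -3.4742]), 'wrist_torque': array([ 0.0048, -0.0318, -0.0022]), 'finger_gap': np.float64(0.1258)}
```

View pics/s4.png

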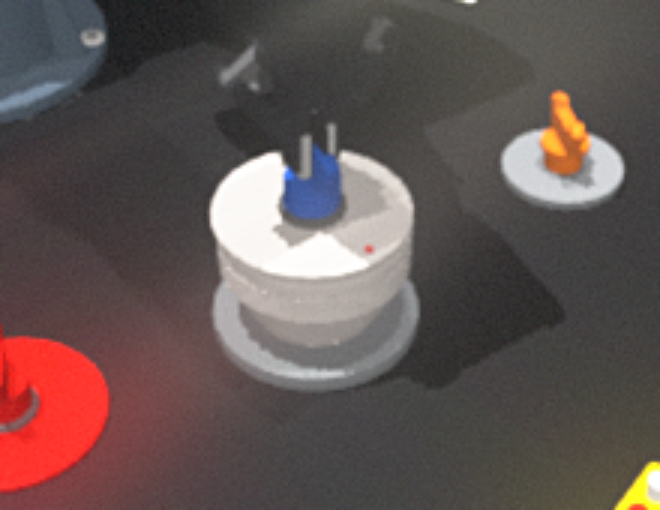

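The lid is over the rotor, centred, with the stud in its hole and the rim a few millimetres below. I'll lower it the rest of the way.

>>> {"fn": "play_rows", "kwargs": {
  "deltas": [
    [[0,0,-0.01],[0,0,0],255],
    [[0,0,-0.02],[0,0,0],255],
    [[0,0,-0.025],[0,0,0],255],
    [[0,0,-0.025],[0,0,0],255]
  ]
}}

```text
time: 7.52
eef_pos: [0.477, -0.0238, 0.2068]
tool_rot: [-0.0, 0.115, 0.993, 0.0]
force: [0.0, -0.5, -3.3]
finger_gap: 0.129
finger_force: 39.6
```

>>> {"fn": "play_rows", "kwargs": {
  "deltas": [
    [[0,0,-0.004],[0,0,0],255],
    [[0,0,-0.008],[0,0,0],255],
    [[0,0,-0.008],[0,0,0],255]
  ]
}}

```text
time: 7.9
eef_pos: [0.4771, -0.0239, 0.206]
tool_rot: [0.0, 0.115, 0.993, -0.0]
force: [-4.5, -0.5, 6.7]
finger_gap: 0.131
finger_force: 41.0
```

>>> {"fn": "play_rows", "kwargs": {
  "deltas": [
    [[0,0,0],[0,0,-0.08],255],
    [[0,0,0],[0,0,-0.17],255],
    [[0,0,0],[0,0,-0.26],255],
    [[0,0,0],[0,0,-0.35],255],
    [[0,0,0],[0,0,-0.44],255],
    [[0,0,0],[0,0,-0.53],255],
    [[0,0,0],[0,0,-0.6],255],
    [[0,0,0],[0,0,-0.6],255]
  ]
}}

```text
time: 8.9
eef_pos: [0.4772, -0.0238, 0.206]
tool_rot: [0.0, 0.554, 0.832, 0.0]
force: [-2.7, 0.5, 6.1]
finger_gap: 0.13
finger_force: 40.9
```

```bash
cat > st.py <<'E'
from h import *
s=r.get_state(); print({k:np.round(s[k],4) for k in ("time","joints","eef_pos","tool_rot","force","wrist_torque","finger_gap")})
C=cam("scene"); im=r.camera("scene").astype(int)
m=(im[...,0]>im[...,1]+50)&(im[...,0]>im[...,2]+50); m[:170]=0; m[250:]=0; m[:,:262]=0; m[:,345:]=0
ys,xs=np.nonzero(m); print(len(xs),list(zip(xs,ys))[:20])
if len(xs): p=ray(C,(xs.mean(),ys.mean()),.099)[0]; print("dot",p,np.degrees(np.arctan2(p[1]+.0238,p[0]-.477)))
E
python3 st.py; python3 - <<'E'
from h import *
im=cv2.imread("pics/s3.png")
for C,uv,z,c in ((cam("top"),(290+571/4,130+55/4),.006,(.584,-.2165)),):
    p=ray(C,uv,z)[0]; print("initial dot",np.degrees(np.arctan2(p[1]-c[1],p[0]-c[0])),p)
C=cam("scene"); p=ray(C,(200+369/3,120+248/3),.0986+.006)[0]; print("dot s4",np.degrees(np.arctan2(p[1]+.0238,p[0]-.477)),p)
E
```

```text
{'time': np.float64(8.9), 'joints': array([-1.4730e-01,  3.5760e-01,  1.9253e+00,  3.0000e-04,  8.5780e-01,
       -5.4330e-01]), 'eef_pos': array([ 0.4772, -0.0238,  0.206 ]), 'tool_rot': array([3.000e-04, 5.543e-01, 8.323e-01, 3.000e-04]), 'force': array([-2.6951,  0.5001,  6.1005]), 'wrist_torque': array([ 0.1885,  0.3771, -0.0486]), 'finger_gap': np.float64(0.1301)}
6 [(np.int64(322), np.int64(204)), (np.int64(323), np.int64(204)), (np.int64(322), np.int64(205)), (np.int64(323), np.int64(205)), (np.int64(324), np.int64(205)), (np.int64(323), np.int64(206))]
dot [ 0.53711495 -0.0250635   0.099     ] -1.2040708478509525
initial dot -4.014234816702905 [ 0.64100797 -0.22050062  0.006     ]
dot s4 -0.9427707827179871 [ 0.53719922 -0.02479063  0.1046    ]
```

>>> {"fn": "play_rows", "kwargs": {
  "deltas": [
    [[0,0,0],[0,0,-0.03],255],
    [[0,0,0],[0,0,-0.06],255],
    [[0,0,0],[0,0,-0.1],255],
    [[0,0,0],[0,0,-0.1],255]
  ]
}}

```text
time: 9.45
eef_pos: [0.4773, -0.0237, 0.206]
tool_rot: [0.0, 0.618, 0.787, 0.0]
force: [-1.6, 1.6, 5.9]
finger_gap: 0.127
finger_force: 40.8
```

```bash
python3 st.py
```

```text
{'time': np.float64(9.45), 'joints': array([-1.4730e-01,  3.5760e-01,  1.9253e+00,  3.0000e-04,  8.5780e-01,
       -3.8690e-01]), 'eef_pos': array([ 0.4773, -0.0237,  0.206 ]), 'tool_rot': array([4.000e-04, 6.176e-01, 7.865e-01, 3.000e-04]), 'force': array([-1.6026,  1.6057,  5.9284]), 'wrist_torque': array([ 0.2515,  0.3625, -0.048 ]), 'finger_gap': np.float64(0.1265)}
6 [(np.int64(322), np.int64(204)), (np.int64(323), np.int64(204)), (np.int64(322), np.int64(205)), (np.int64(323), np.int64(205)), (np.int64(324), np.int64(205)), (np.int64(323), np.int64(206))]
dot [ 0.53711495 -0.0250635   0.099     ] -1.2040708478509525
```

>>> {"fn": "play_rows", "kwargs": {
  "deltas": [
    [[0,0,0],[0,0,-0.02],255],
    [[0,0,0],[0,0,-0.04],255],
    [[0,0,0],[0,0,-0.06],255],
    [[0,0,0],[0,0,-0.06],255]
  ]
}}

```text
time: 10.0
eef_pos: [0.4775, -0.0239, 0.206]
tool_rot: [0.001, 0.654, 0.757, 0.0]
force: [-0.0, 0.3, 5.9]
finger_gap: 0.127
finger_force: 40.9
```

```bash
python3 st.py
```

```text
{'time': np.float64(10.0), 'joints': array([-1.4730e-01,  3.5790e-01,  1.9249e+00, -1.0000e-04,  8.5700e-01,
       -2.9320e-01]), 'eef_pos': array([ 0.4775, -0.0239,  0.206 ]), 'tool_rot': array([8.000e-04, 6.537e-01, 7.568e-01, 4.000e-04]), 'force': array([-0.0428,  0.3447,  5.8682]), 'wrist_torque': array([0.0462, 0.0895, 0.2477]), 'finger_gap': np.float64(0.1266)}
4 [(np.int64(321), np.int64(205)), (np.int64(322), np.int64(205)), (np.int64(321), np.int64(206)), (np.int64(322), np.int64(206))]
dot [ 0.53668434 -0.02841738  0.099     ] -4.4237828750306685
```

The torque jumped to 0.25 N m and the lid's red dot slid about 3°, so the nut is at its stop. Next I release and retreat.

>>> {"fn": "play_rows", "kwargs": {
  "deltas": [
    [[0,0,0],[0,0,0],150],
    [[0,0,0],[0,0,0],100],
    [[0,0,0],[0,0,0],100],
    [[0,0,0],[0,0,0],50],
    [[0,0,0.1],[0,0,0],50],
    [[0,0,0.35],[0,0,0],50],
    [[0,0,0.6],[0,0,0],50],
    [[0,0,0.6],[0,0,0],50]
  ]
}}

```text
time: 11.05
eef_pos: [0.478, -0.024, 0.3286]
tool_rot: [0.003, 0.654, 0.757, 0.002]
force: [-0.1, 0.2, -0.5]
finger_gap: 0.802
finger_force: 0.0
```

```bash
python3 st.py; python3 - <<'E'
from h import *
C=cam("wrist");a=r.camera("wrist"); b=r.camera("scene")
cv2.imwrite("pics/end.png",np.hstack([cv2.resize(a[60:330,160:520],(400,300)),cv2.resize(b[130:280,210:410],(400,300))])[...,::-1])
print(proj(C,[[.477,-.0238,.15]]))
E
```

```text
{'time': np.float64(11.05), 'joints': array([-0.1474,  0.1905,  1.8018,  0.    ,  1.1427, -0.2936]), 'eef_pos': array([ 0.478 , -0.024 ,  0.3286]), 'tool_rot': array([0.0028, 0.6536, 0.7568, 0.0018]), 'force': array([-0.0814,  0.2237, -0.5232]), 'wrist_torque': array([-0.0202, -0.0138, -0.0352]), 'finger_gap': np.float64(0.8021)}
5 [(np.int64(320), np.int64(205)), (np.int64(321), np.int64(205)), (np.int64(320), np.int64(206)), (np.int64(321), np.int64(206)), (np.int64(322), np.int64(206))]
dot [ 0.53592146 -0.02963401  0.099     ] -5.65461783210472
[[318.9094439  194.59298074]]
```

View pics/end.png

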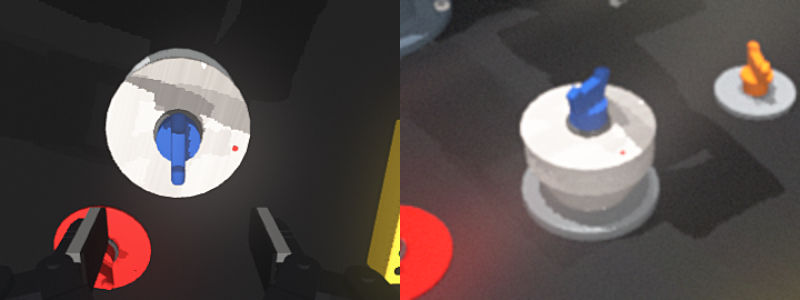

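The lid is seated flat and centred, its wing is about 75° clockwise of the red dot (1.3 rad), and the gripper is clear.

```bash
python3 -c "
from rig import r
print(r.finish_job())"
```

```text
the job is handed in; nothing more can be done
None
```

The aluminium lid with the blue wing nut is seated flat on the rotor, its nut is turned clockwise to its stop (about 1.3 rad), and the gripper has let go and is clear; I handed the job in at about 11 s.

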